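# Find the round-nosed test piece that the radius gauge fits

## Task

Take the radius gauge by its orange grip and touch its concave edge to the round noses of the three steel test pieces on the rack until you find the one it fits without rocking and without bridging. Press it home on that piece with a light push of about 5 to 12 N for a moment, and leave it standing there upright by itself. Be gentle: never push the blade against a piece with more than 25 N, and do not disturb the timer, the petri dish or the jar.

Things in the scene. Friction and masses are not known exactly. Their poses are not given: they have to be found in the camera images.
- gauge_grip (a point): Centre of the square orange grip of the loose radius gauge: 20 x 20 mm across, 44 mm tall, its faces along the gauge's x and y. The loose gauge (about 0.22 kg, 80 mm tall, top-heavy) starts standing on the worktop on the two feet of its blade, grip centre 54 mm up. The blade is 52 mm wide (y), 20 mm thick (x), its top 30 mm below the grip centre.
- gauge_blade: The gauge's steel blade, rigidly fixed to the grip; same axes as the grip. Origin at the apex of its concave edge, 40.7 mm below the grip centre and 13.3 mm above the feet. The concave edge is an arc in the blade's y-z plane, open downward, of radius 20.3 mm, about 140 degrees of arc, 38.7 mm across at the mouth; it runs straight through along x.
- rack: Fixed aluminium plate 80 x 262 x 12 mm (x, y, z) on the worktop, origin under its centre. It carries in a row along its y three fixed steel bar ends, 36 mm long (x), with half-round noses, axes along the rack's x, radii 13, 20 and 28 mm in an unknown order, all crowns 60 mm above the worktop. On the 20 mm nose the blade seats fully, with about 1 mm of sideways play either way when 2 mm above contact.
- station0 (a point): Nominal crown centre of the test piece at the +y end of the rack (rack y +85 mm, 60 mm above the worktop, axes as the rack's). The real piece stands up to 2.5 mm off this point in x and in y, so it must be felt out. Steel on steel is stiff; off centre on a nose, the blade stops too high.
- station1 (a point): The same for the middle piece (rack y 0). On the 13 mm nose the blade also comes down to the crown, but 2 mm above contact it has some 4 mm of sideways play either way, it rocks, and it falls over when released.
- station2 (a point): The same for the piece at the -y end (rack y -85 mm). On the 28 mm nose the blade bridges on its two tips about 5 mm too high.
- timer: White bench timer lying flat, 62 x 66 x 18 mm; origin under its centre. Bystander.
- petri: Closed petri dish, 61 mm across, 13 mm high; origin under its centre. Bystander.
- jar: Olive jar with screw lid, 54 mm across, 66 mm high; origin under its centre. Bystander.

How it is judged:
By the outcome, as a careful person would: the job done as asked, in the order asked, and still so for the second after the job is handed in, with the robot touching nothing.
It also fails if it takes over 58 s, if anything falls off the work surface, if the arm or the gripper's body presses on something with over 40 N, if the wrist force passes 120 N, or if a joint passes its speed limit or range.

## Robot

A 6-joint arm with a two-finger parallel gripper is mounted at the origin on a cart in front of the work surface, level with it; the furniture and walls round the work are solid. World frame = base frame: x ahead of the robot, y to its left, z up, the work surface at z = 0. Lengths are in mm, angles in rad, forces in N, time in s.
With the tool pointing down it reaches from about 400 to 925 mm from the base axis. Payload 12.5 kg.
Tool frame: the origin (TCP) lies at the very end of the fingers, on their centre line; the grasp point (between the pads) lies 19 mm behind it; z points along the fingers, y is the line along which they close (so a half turn about z gives the same grasp; the last joint's range is limited). The gripper opens to 95 mm and grips with 3 to 60 N. Pads are 20 mm wide; open, the fingers measure 119 mm over their backs; the gripper's body (75 mm by 180 mm) begins 59 mm behind the grasp point.
Start: joints at [1.159, 0.491, 1.559, -0, 1.092, -0.106], TCP at [188.143, 596.028, 214.661] pointing down, gripper open.
Joint ranges: [-3.1, 3.1], [-0.84, 2.19], [0.05, 2.79], [-1.13, 4.28], [0.06, 2.93], [-2.69, 2.69]. Speed limits (rad/s): [2.22, 2.22, 2.79, 3.14, 3.14, 3.14].

## Interface

Orientations are given as [roll, pitch, yaw] about the fixed x, y, z axes, in that order (R = Rz(yaw) Ry(pitch) Rx(roll)).
In Python, from cell import state, imaging, env, spot_in, mark_of gives the robot as it stands. The module is installed in compiled form; this text tells all that it offers.
- The arm moves only by the tool step_arm, never from a script. Its argument "increments" is a list of rows, each an object with "slide": the shift along the tool's x, y, z in m, a list of three; "roll": the turn about the tool's z in rad. A call has 1 to 5 rows; each row is the pose to reach, as a shift and turn from the pose commanded when the call began, along the tool's axes at that moment; what a row does not reach only later rows make up. A row lasts 1/8 s, in which the tool goes at most 62.5 mm and 10.7 degrees, less where a joint would pass 70% of its speed; a pose out of reach is approached as far as the arm can. A call with a gripper value outside its range is refused whole. "fingers" is the opening, from 0 (shut) to 1 (fully open), set as the call begins (left out, the last holds). The fingers move at their own pace and stop on an object; the grip force is fixed at half the most. Time passes only in rows, so rows that repeat a pose let the fingers close. It gives the time, the measured TCP pose, the force, the opening and the grip force at its end, in the units of the state.
- state(): the state, without advancing time (a new reading comes with each control period).
- imaging.read_camera(name): name is "scene" or "top" or "wrist"; returns a dict with "color" (480x640x3 uint8, red, green, blue), "z_map" (480x640 float32, mm along the optical axis (not along the pixel's ray), 0 where there is no reading), "intrinsics" (3x3 intrinsics, pixels), "camera_from_world" (4x4, takes a point from world to camera coordinates). Camera axes: x right, y up, looking along -z (the intrinsics and any distortion apply to the point x, -y, -z); pixel columns grow to the right and rows downward; lengths in mm; the calibration is good to about 2 mm. The wrist camera is an equidistant fisheye: a pixel r from the principal point sees the ray r / f radians off the axis. A picture is of the moment at which its call begins.
- env.job_done(): hands the job in; it is judged then, once.
Trained networks look in the newest picture that a camera, given by its name, has taken for a name from the list of things; names that differ only in an ending like _2 or _b are one class to them, and where a whole thing is asked for, a point or a joint stands for the part that bears it (a point fixed in the world has none). Each returns a list of dicts, best first, with "confidence" (0 to 1); they miss things now and then, are a little off and sometimes report something else, mostly with a low value. They report only what shows in the picture. A call takes as long as a camera call.
- spot_in(camera, target): "bbox" ([left, top, right, bottom] in pixels, round what is visible of it).
- mark_of(camera, target): "uv" ([column, row] in pixels: a listed point, or the origin of a listed thing).
The state is a dict: "t": time; "joints": joint angles; "qvel": joint speeds; "tau": joint torques, N m; "eef_pos": TCP position; "tcp_rot": TCP orientation; "ft_force": force on the tool from outside, world axes, zero at the start; "moment": the same for the moment, N m; "opening": opening from 0.0 (shut) to 1.0 (fully open); "grip_force": force on a finger pad.
Only numpy, scipy, OpenCV 4.12 (cv2) and the standard library are available. Lean on these libraries where they do the work, as an engineer would, in place of code of your own. Each camera call takes 0.05 s, during which the arm holds its last target. There are 200 camera calls.

## Working session

There is one attempt and no reset: what is moved stays moved. The work goes in short steps, Python scripts to look and compute and a tool call to move; the robot and the scene stay as the last step left them, time stands still between calls to the robot, and variables do not carry over. Pictures are saved under pics/ and viewed, at most 10 in all, crops included, and the job is handed in when it is done.

Besides the shell and the picture viewer there is one more tool, called by a JSON object that holds its "api" and its "payload". step_arm: Moves the arm, as the interface text tells. Its arguments: {"type":"object","properties":{"increments":{"type":"array"},"fingers":{"type":"number"}},"required":["increments"]}

```bash
mkdir -p pics
cat > h.py <<'E'
import numpy as np, cv2
from cell import state, imaging, env, spot_in, mark_of
def cam(n):
    return imaging.read_camera(n)
def px2w(c,u,v,z=None):
    K=c["intrinsics"];T=np.linalg.inv(c["camera_from_world"])
    d=np.array([(u-K[0,2])/K[0,0],-(v-K[1,2])/K[1,1],-1.0])
    o=T[:3,3];r=T[:3,:3]@d
    if z is None: s=c["z_map"][int(round(v)),int(round(u))]
    else: s=(z-o[2])/r[2]
    return o+s*r
E
python3 - <<'E'
from h import *
print(state())
for n in("top","scene"):
    c=cam(n);cv2.imwrite(f"pics/{n}0.png",c["color"][...,::-1])
    print(n,c["intrinsics"].round(1).tolist(),np.linalg.inv(c["camera_from_world"])[:3].round(3).tolist())
    for t,z in(("gauge_grip",54),("gauge_blade",13.3),("rack",0),("station0",60),("station1",60),("station2",60),("timer",0),("petri",0),("jar",0)):
        for m in mark_of(n,t)[:2]:
            print(t,np.round(m["uv"],1),round(m["confidence"],2),px2w(c,*m["uv"],z).round(1))
E
```

```text
{'t': 0.0, 'joints': array([ 1.15938055e+00,  4.91594300e-01,  1.55943853e+00,  9.67977157e-08,
        1.09168323e+00, -1.05588656e-01]), 'qvel': array([-6.98233356e-04, -1.07815812e-03,  3.46893199e-04,  8.18874759e-05,
       -1.61696830e-03,  7.38465392e-05]), 'tau': array([ 1.31339151e-03, -6.12645292e+01, -2.58176190e+01,  6.92794262e-02,
        4.82866878e-02, -1.43751276e-04]), 'eef_pos': array([188.05391334, 595.79269128, 214.04391962]), 'tcp_rot': array([-3.14047551e+00, -1.18483924e-04,  2.83576543e+00]), 'ft_force': array([ 0.39283005,  0.56271044, -0.64016167]), 'moment': array([-4.85312572e-02,  3.04567328e-02, -8.85715632e-05]), 'grip_force': 0.0, 'opening': 1.0010521572949889}
top [[584.7, 0.0, 316.6], [0.0, 584.7, 243.5], [0.0, 0.0, 1.0]] [[0.053, 0.976, -0.21, 316.214], [-0.999, 0.052, -0.009, -55.473], [0.002, 0.211, 0.978, 1195.68]]
gauge_grip [429.2 257.6] 0.71 [ 545.4 -270.2   54. ]
gauge_blade [420.7 258.9] 0.47 [ 549.9 -260.4   13.3]
rack [243.6 272.5] 0.73 [504.4 103.    0. ]
rack [281.7 267.4] 0.52 [519.2  25.    0. ]
station0 [280.1 268.5] 0.97 [506.7  23.
[... 190 characters left out ...]
3.9  60. ]
station2 [195.1 265.1] 0.83 [504.6 191.6  60. ]
timer [363.6 324.6] 0.67 [ 410.5 -148.9    0. ]
timer [373.3 216.6] 0.33 [ 638.2 -161.2    0. ]
petri [372.2 216. ] 0.95 [ 639.4 -158.9    0. ]
jar [286.2 195.8] 0.86 [674.   25.5   0. ]
scene [[599.8, 0.0, 313.8], [0.0, 599.8, 242.2], [0.0, 0.0, 1.0]] [[0.573, 0.435, -0.694, -262.307], [-0.819, 0.283, -0.499, -636.001], [-0.02, 0.855, 0.519, 684.564]]
gauge_grip [409.3 284.7] 0.85 [ 554.7 -259.3   54. ]
gauge_blade [408.5 306.3] 0.85 [ 545.9 -265.1   13.3]
rack [240.3 257.6] 0.86 [517.3 116.5   0. ]
timer [311.2 327.8] 0.61 [ 410.7 -142.7    0. ]
petri [380.8 270.6] 0.88 [ 637.2 -156.1    0. ]
jar [316.1 240.4] 0.83 [663.  22.   0.]
```

View pics/top0.png

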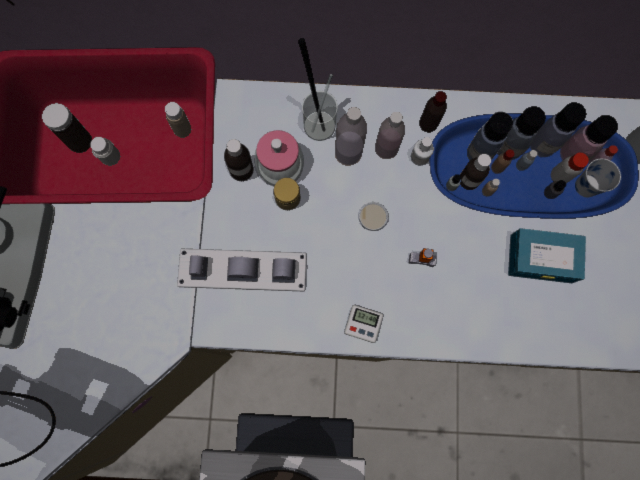

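View pics/scene0.png

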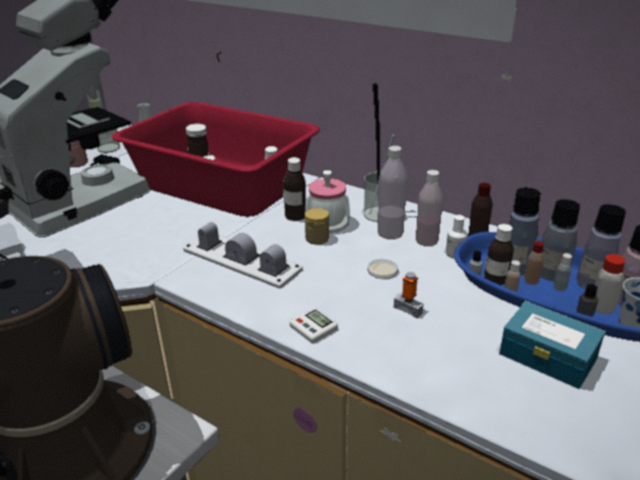

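The top view shows the gauge at (427,257). The pieces on the rack are at about (199,267), (243,268) and (284,270), and they look narrow, widest and medium. The -y piece is therefore the likely 20 mm one. The scene view agrees. Next I'll measure precisely from depth.

```bash
cat >> h.py <<'E'
def cloud(c):
    K=c["intrinsics"];T=np.linalg.inv(c["camera_from_world"]);z=c["z_map"]
    v,u=np.mgrid[:480,:640]
    P=np.stack([(u-K[0,2])/K[0,0]*z,-(v-K[1,2])/K[1,1]*z,-z],-1)
    W=P@T[:3,:3].T+T[:3,3]; W[z<=0]=np.nan
    return W
def rect(P):
    (c,s,a)=cv2.minAreaRect(np.float32(P[:,:2])); return np.round(c,1),np.round(s,1),round(a,2)
E
python3 - <<'E'
from h import *
for n in("top","scene"):
    c=cam(n);W=cloud(c);X,Y,Z=W[...,0],W[...,1],W[...,2];C=c["color"].astype(int)
    print(n,"table z",np.nanmedian(Z[(abs(X-520)<40)&(abs(Y+80)<30)]))
    box=lambda x0,x1,y0,y1,z0,z1:(X>x0)&(X<x1)&(Y>y0)&(Y<y1)&(Z>z0)&(Z<z1)
    g=box(480,610,-320,-210,6,100)
    m=g&(C[...,0]>C[...,2]+60); P=W[m]; print("orange",m.sum(),P.mean(0).round(1),rect(P[P[:,2]>70]) if (P[:,2]>70).sum()>3 else 0,P[:,2].max())
    m2=g&(Z<45)&(Z>8)&~m; print("blade",m2.sum(),rect(W[m2]),np.percentile(W[m2][:,2],[5,50,95]))
    r=box(430,590,-60,280,8,16); print("rack",r.sum(),rect(W[r]))
    r=box(430,590,-60,280,22,75); k,l,st,ce=cv2.connectedComponentsWithStats(r.astype(np.uint8))
    for i in range(1,k):
        if st[i,4]>30:
            P=W[l==i];T=P[P[:,2]>np.percentile(P[:,2],98)-6];print("piece",st[i,4],rect(P),P[:,2].max().round(1),"top",T.mean(0).round(1),rect(T))
    print("jar",rect(W[box(620,730,-20,70,10,75)]))
E
python3 - <<'E'
from h import *
c=cam("top");I=c["color"][...,::-1]
a=cv2.resize(I[235:305,170:310],(800,400),interpolation=cv2.INTER_CUBIC)
c=cam("scene");I=c["color"][...,::-1]
b=cv2.resize(I[262:322,380:440],(200,200),interpolation=cv2.INTER_CUBIC)
d=cv2.resize(I[215:290,180:310],(347,200),interpolation=cv2.INTER_CUBIC)
o=np.zeros((600,800,3),np.uint8);o[:400]=a;o[400:,:200]=b;o[400:,210:557]=d
cv2.imwrite("pics/crop.png",o)
E
```

```text
top table z 0.6191563057898293
orange 53 [ 544.6 -258.2   67.2] (array([ 548.3, -262.1]), array([19.5, 18.7]), 88.11) 80.27877272971841
blade 199 (array([ 561.4, -266.2]), array([57.5, 72.6]), 65.43) [12.45796483 23.21832634 39.23512515]
rack 3102 (array([507.2,  89.4]), array([ 91.6, 296.9]), 3.07)
piece 307 (array([506.7, 192.8]), array([26.7, 37.1]), 89.89) 63.7 top [506.3 192.8  58.9] (array([506.6, 192.6]), array([35.9, 20.4]), 6.65)
piece 569 (array([508.9, 104.1]), array([57.3, 37.1]), 89.97) 63.5 top [508.3 104.5  58.1] (array([508.2, 104.1]), array([35.7, 33.8]), 2.3)
piece 414 (array([510.8,  20.6]), array([37.1, 40.4]), 0.93) 63.8 top [511.2  20.2  58.4] (array([510.9,  19.4]), array([28.7, 35.8]), 87.82)
jar (array([681.7,  22.4]), array([81.5, 81.9]), 16.83)
scene table z 2.3726971003994777
orange 229 [ 539.1 -266.5   60.2] (array([ 540.2, -267. ]), array([14.3, 21.2]), 31.25) 81.96594166495959
blade 386 (array([ 546.9, -263.3]), array([56.7, 27.8]), 79.3) [10.71332192 23.61845012 36.99085962]
rack 1435 (array([505.5, 105.4]), array([ 84.8, 264.4]), 1.1)
piece 392 (array([503.7, 192.7]), array([32.3, 42. ]), 86.91) 63.3 top [502.5 190.3  59.6] (array([503.6, 192.1]), array([20.5, 38.5]), 89.34)
piece 628 (array([504.8, 103.1]), array([40. , 58.8]), 2.81) 63.1 top [503.7 100.9  59.2] (array([505.6, 102.3]), array([37.3, 36.5]), 3.77)
piece 542 (array([506.9,  20. ]), array([40. , 44.4]), 2.66) 64.4 top [506.4  17.1  59. ] (array([507.3,  17.6]), array([39.7, 30.6]), 6.72)
jar (array([680.2,  17.3]), array([85.1, 84.5]), 21.63)
```

View pics/crop.png

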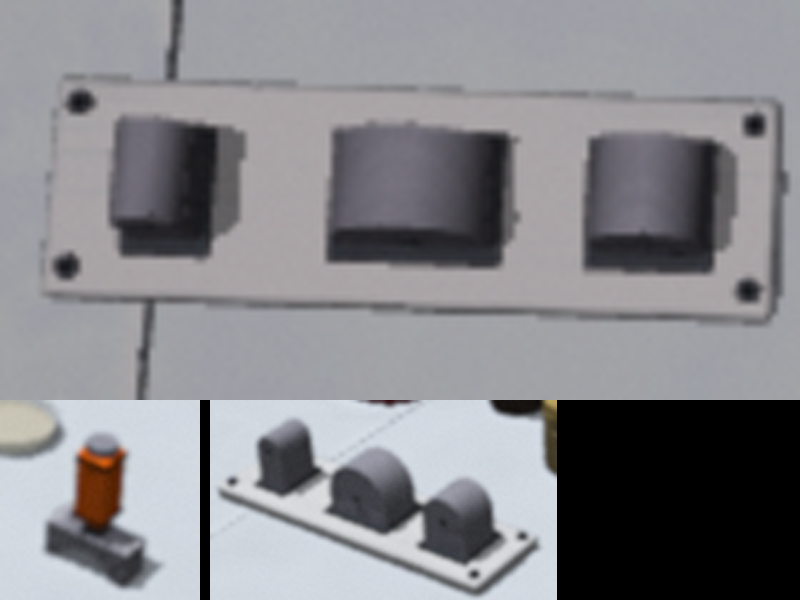

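The crop confirms 13 / 28 / 20 mm, from +y to -y. The rack yaw is about +0.023 rad, and the blade's long axis is roughly parallel to the rack. Now I'll move towards the gauge.

```bash
cat >> h.py <<'E'
from scipy.spatial.transform import Rotation as Ro
def plan(p,yaw):
    s=state();R=Ro.from_euler("xyz",s["tcp_rot"]).as_matrix()
    print("slide",np.round(R.T@(np.array(p)-s["eef_pos"])/1000,4),"roll",round(-((yaw-s["tcp_rot"][2]+np.pi)%(2*np.pi)-np.pi),4))
E
python3 -c "
from h import *
plan([330,350,230],3.1416);plan([480,60,230],3.1416)"
```

```text
slide [-0.2094 -0.1919 -0.0154] roll -0.3059
slide [-0.4397 -0.4233 -0.0154] roll -0.3059
```

{"api": "step_arm", "payload": {"increments": [{"slide": [-0.042, -0.038, -0.003], "roll": -0.06}, {"slide": [-0.084, -0.077, -0.006], "roll": -0.12}, {"slide": [-0.126, -0.115, -0.009], "roll": -0.18}, {"slide": [-0.168, -0.153, -0.012], "roll": -0.24}, {"slide": [-0.209, -0.192, -0.015], "roll": -0.306}], "fingers": 1}}

```text
t: 1.82
eef_pos: [330.4, 348.5, 229.9]
tcp_rot: [3.141, 0.001, -3.139]
ft_force: [0.3, 0.6, -0.0]
opening: 1.002
grip_force: 0.0
```

```bash
python3 -c "
from h import *
print(state()['eef_pos'],state()['tcp_rot']);plan([480,90,230],3.16);plan([510,-150,230],3.16)"
```

```text
[330.38728936 348.48237363 229.9439629 ] [ 3.14109916e+00  5.93538989e-04 -3.13914247e+00]
slide [-1.490e-01 -2.588e-01 -1.000e-04] roll -0.016
slide [-1.784e-01 -4.989e-01 -2.000e-04] roll -0.016
```

{"api": "step_arm", "payload": {"increments": [{"slide": [-0.03, -0.052, 0], "roll": 0}, {"slide": [-0.06, -0.104, 0], "roll": 0}, {"slide": [-0.09, -0.156, 0], "roll": 0}, {"slide": [-0.12, -0.208, 0], "roll": 0}, {"slide": [-0.149, -0.259, 0], "roll": -0.02}]}}

```text
t: 2.45
eef_pos: [479.5, 89.1, 229.9]
tcp_rot: [3.141, 0.001, -3.121]
ft_force: [1.1, 0.8, 1.1]
opening: 1.0
grip_force: 0.0
```

{"api": "step_arm", "payload": {"increments": [{"slide": [-0.01, -0.058, 0]}, {"slide": [-0.02, -0.116, 0]}, {"slide": [-0.03, -0.174, 0]}, {"slide": [-0.04, -0.232, 0]}, {"slide": [-0.05, -0.29, 0]}]}}

```text
invalid input at $.increments[0]: expected keys slide, roll
```

{"api": "step_arm", "payload": {"increments": [{"slide": [-0.01, -0.03, 0.02]}, {"slide": [-0.016, -0.06, 0.04]}, {"slide": [-0.016, -0.06, 0.04]}]}}

```text
invalid input at $.increments[0]: expected keys slide, roll
```

Run:
```python
from h import *
s=state();print(s['eef_pos'],s['tcp_rot'],s['ft_force'])
c=cam("wrist");cv2.imwrite("pics/w1.png",c["color"][...,::-1])
print(c["intrinsics"].round(1).tolist(),np.linalg.inv(c["camera_from_world"])[:3].round(3).tolist())
for t in("gauge_grip","gauge_blade"):
    print(t,[(np.round(m["uv"],1),round(m["confidence"],2)) for m in mark_of("wrist",t)[:2]])
```

```text
[479.54926177  89.11542882 229.91441923] [ 3.14144585e+00  8.06590503e-04 -3.12126541e+00] [1.05198943 0.8271682  1.1213148 ]
[[371.6, 0.0, 315.5], [0.0, 371.6, 237.2], [0.0, 0.0, 1.0]] [[-0.02, -0.961, -0.276, 401.657], [1.0, -0.018, -0.007, 86.383], [0.002, -0.276, 0.961, 399.755]]
gauge_grip [(array([ 36.5, 270.3]), 0.82)]
gauge_blade [(array([ 53.4, 256.4]), 0.67)]
```

View pics/w1.png

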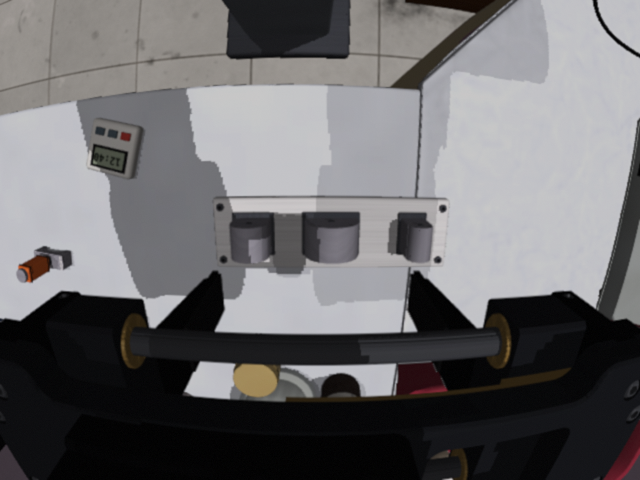

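The wrist view shows the rack at (215–448, 197–267), with pieces at (251,240), (330,237) and (414,238). The gauge is at (35,268). I'll add fisheye back-projection, measure the rack, then carry on to the gauge.

```bash
cat >> h.py <<'E'
def wray(c,u,v):
    K=c["intrinsics"];a=(u-K[0,2])/K[0,0];b=(v-K[1,2])/K[1,1];r=np.hypot(a,b)+1e-9;k=np.tan(r)/r
    return np.stack([a*k,-b*k,-np.ones_like(k)],-1)
def wcloud(c):
    T=np.linalg.inv(c["camera_from_world"]);v,u=np.mgrid[:480,:640].astype(float)
    z=c["z_map"];W=(wray(c,u,v)*z[...,None])@T[:3,:3].T+T[:3,3];W[z<=0]=np.nan
    return W
def wpx(c,u,v,z):
    T=np.linalg.inv(c["camera_from_world"]);d=T[:3,:3]@wray(c,np.array(float(u)),np.array(float(v)))
    return T[:3,3]+d*(z-T[2,3])/d[2]
E
python3 - <<'E'
from h import *
c=cam("wrist");W=wcloud(c);X,Y,Z=W[...,0],W[...,1],W[...,2]
box=lambda x0,x1,y0,y1,z0,z1:(X>x0)&(X<x1)&(Y>y0)&(Y<y1)&(Z>z0)&(Z<z1)
print("table",np.nanmedian(Z[box(400,440,40,140,-15,15)]))
print("rack",rect(W[box(430,590,-60,280,7,16)]))
for y in(192,104,19):
    m=box(470,545,y-35,y+35,25,75);P=W[m];T=P[P[:,2]>55]
    print(y,m.sum(),rect(P),rect(T),P[:,2].max())
    # circle fit to nose
    N=P[(P[:,2]>42)]
    from scipy.optimize import least_squares
    f=least_squares(lambda q:np.hypot(N[:,1]-q[0]+0.023*(N[:,0]-508),N[:,2]-q[1])-q[2],[y,40,20],loss="soft_l1")
    print("nose y,zc,r",f.x.round(2),"crown",(f.x[1]+f.x[2]).round(1))
print("grip",wpx(c,36.5,270.3,54))
c=cam("top");W=cloud(c);X,Y,Z=W[...,0],W[...,1],W[...,2]
for y in(192,104,19):
    m=box(470,545,y-35,y+35,42,75);N=W[m]
    f=least_squares(lambda q:np.hypot(N[:,1]-q[0]+0.023*(N[:,0]-508),N[:,2]-q[1])-q[2],[y,40,20],loss="soft_l1")
    print("top nose y,zc,r",f.x.round(2))
E
```

```text
table 0.9097320854757527
rack (array([508.1, 107. ]), array([ 80.4, 261.6]), 0.91)
192 1209 (array([505.7, 193.4]), array([26.1, 37.5]), 89.9) (array([506.1, 193.7]), array([36.4, 20.1]), 2.06) 61.33915921038255
nose y,zc,r [193.91  47.86  11.79] crown 59.7
104 2251 (array([507.6, 105.5]), array([37.1, 55. ]), 0.95) (array([507.8, 105. ]), array([36.1, 32.8]), 2.42) 61.765650803369624
nose y,zc,r [105.22  31.57  27.79] crown 59.4
19 1684 (array([509.2,  22. ]), array([37.4, 40.2]), 0.99) (array([509.4,  21.8]), array([35.9, 27. ]), 1.2) 61.259325246059575
nose y,zc,r [21.55 40.62 18.78] crown 59.4
grip [ 548.83072646 -257.32948664   54.        ]
top nose y,zc,r [192.  40.  20.]
top nose y,zc,r [104.  40.  20.]
top nose y,zc,r [13.18 47.31  9.76]
```

{"api": "step_arm", "payload": {"increments": [{"slide": [-0.01, -0.058, 0], "roll": 0}, {"slide": [-0.02, -0.116, 0], "roll": 0}, {"slide": [-0.03, -0.174, 0], "roll": 0}, {"slide": [-0.04, -0.232, 0], "roll": 0}, {"slide": [-0.05, -0.29, 0], "roll": 0}]}}

```text
t: 3.32
eef_pos: [535.0, -198.0, 229.9]
tcp_rot: [3.141, 0.0, -3.119]
ft_force: [0.4, 0.7, -0.9]
opening: 0.999
grip_force: 0.0
```

{"api": "step_arm", "payload": {"increments": [{"slide": [-0.01, -0.03, 0.02], "roll": 0}, {"slide": [-0.016, -0.06, 0.04], "roll": 0}, {"slide": [-0.016, -0.06, 0.04], "roll": 0}]}}

```text
t: 3.7
eef_pos: [551.7, -257.1, 188.0]
tcp_rot: [3.14, -0.002, -3.121]
ft_force: [-1.0, 0.9, -0.4]
opening: 1.002
grip_force: 0.0
```

Run:
```python
from h import *
s=state();print(s['eef_pos'],s['tcp_rot'],s['ft_force'])
c=cam("wrist");C=c["color"].astype(int)
for t,z in(("gauge_grip",54),("gauge_blade",13.3)):
    print(t,[(np.round(m["uv"],1),round(m["confidence"],2),wpx(c,*m["uv"],z).round(1)) for m in mark_of("wrist",t)[:2]])
W=wcloud(c);X,Y,Z=W[...,0],W[...,1],W[...,2]
g=(X>490)&(X<610)&(Y>-325)&(Y<-205)&(Z>5)&(Z<90)
print("table",np.nanmedian(Z[(abs(X-546)<20)&(abs(Y+200)<12)]))
m=g&(C[...,0]>C[...,2]+60)
for k,q in(("orange top",m&(Z>72)),("cap",g&(Z>76)),("orange",m),("bladetop",g&(Z>19)&(Z<27)&~m),("blade",g&(Z>6)&(Z<27)&~m)):
    if q.sum()>4: print(k,q.sum(),rect(W[q]),W[q].mean(0).round(1))
cv2.imwrite("pics/w2.png",c["color"][...,::-1])
```

```text
[ 551.73027637 -257.09336453  187.99757254] [ 3.14003238e+00 -2.22894228e-03 -3.12134907e+00] [-1.00702504  0.90694544 -0.36215343]
gauge_grip [(array([310.4, 221. ]), 0.83, array([ 546.7, -261.9,   54. ]))]
gauge_blade []
table 289.41843169359765
orange top 173 (array([ 547.3, -262.4]), array([19.5, 18.6]), 81.58) [ 542.2 -262.5   75.4]
cap 468 (array([ 547.9, -262.3]), array([19.2, 18.1]), 85.15) [ 547.2 -262.3   81. ]
orange 309 (array([ 546.9, -262.2]), array([19.5, 18.9]), 84.1) [ 540.4 -261.9   66.2]
bladetop 750 (array([ 547.9, -262. ]), array([51.5, 20.6]), 83.8) [ 546.3 -262.2   23.6]
blade 855 (array([ 547.9, -262.1]), array([51.5, 20.8]), 84.27) [ 545.3 -261.8   22.4]
```

View pics/w2.png

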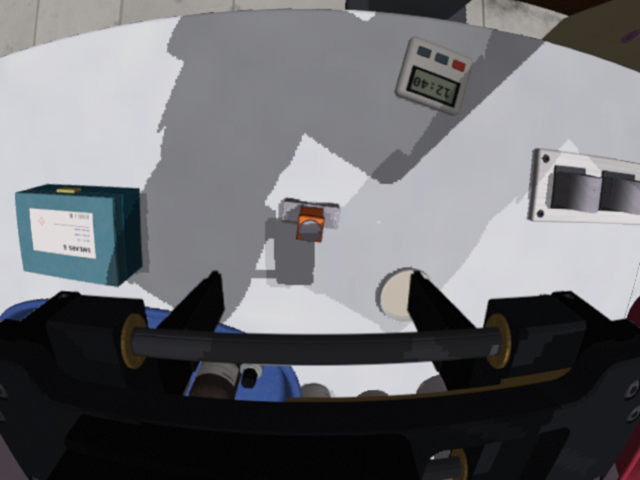

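The gauge is centred at about (547.9, -262.1) with yaw about -0.103. In the picture its grip is at (310,222), and the blade runs from (282,208) to (338,215).

```bash
python3 -c "
from h import *
plan([547.9,-262.1,35],np.pi-0.104)"
```

```text
slide [ 0.0043 -0.0061  0.1552] roll 0.1257
```

{"api": "step_arm", "payload": {"increments": [{"slide": [0.004, -0.006, 0.03], "roll": 0.063}, {"slide": [0.004, -0.006, 0.07], "roll": 0.126}, {"slide": [0.004, -0.006, 0.11], "roll": 0.126}, {"slide": [0.004, -0.006, 0.14], "roll": 0.126}, {"slide": [0.004, -0.006, 0.155], "roll": 0.126}]}}

```text
t: 4.47
eef_pos: [548.0, -262.3, 34.2]
tcp_rot: [3.141, -0.0, 3.037]
ft_force: [-0.9, 0.1, 1.0]
opening: 1.001
grip_force: 0.0
```

Run:
```python
from h import *
c=cam("wrist");C=c["color"].astype(int)
s=state();print(s['eef_pos'],s['tcp_rot'],s['ft_force'],s['moment'])
W=wcloud(c);X,Y,Z=W[...,0],W[...,1],W[...,2]
g=(X>490)&(X<610)&(Y>-300)&(Y<-225)&(Z>5)&(Z<90)
m=g&(C[...,0]>C[...,2]+60)
for k,q in(("cap",g&(Z>76)),("bladetop",g&(Z>19)&(Z<27)&~m)):
    if q.sum()>4: print(k,q.sum(),rect(W[q]),W[q].mean(0).round(1))
plan([547.9,-262.1,35],np.pi-0.104)
```

```text
[ 547.61354714 -262.28238371   32.99338232] [ 3.14066292e+00 -1.57733073e-03  3.03699743e+00] [-0.99313376  0.18171216 -1.30818961] [-0.04151996  0.03629268  0.00476194]
cap 613 (array([ 542.5, -261.8]), array([18.3,  8.5]), 85.47) [ 541.5 -261.6   79.9]
bladetop 2473 (array([ 547.8, -262.2]), array([52.7, 20.7]), 84.05) [ 545.4 -262.1   23.4]
slide [-0.0003  0.0002 -0.002 ] roll -0.0006
```

{"api": "step_arm", "payload": {"increments": [{"slide": [0, 0, -0.002], "roll": 0}, {"slide": [0, 0, -0.002], "roll": 0}, {"slide": [0, 0, -0.002], "roll": 0}, {"slide": [0, 0, -0.002], "roll": 0}, {"slide": [0, 0, -0.002], "roll": 0}], "fingers": 0.1}}

```text
t: 5.15
eef_pos: [547.9, -263.7, 36.8]
tcp_rot: [-3.142, 0.0, 3.036]
ft_force: [-0.0, 0.0, -0.0]
opening: 0.529
grip_force: 0.0
```

{"api": "step_arm", "payload": {"increments": [{"slide": [0, 0, 0], "roll": 0}, {"slide": [0, 0, 0], "roll": 0}, {"slide": [0, 0, 0], "roll": 0}, {"slide": [0, 0, 0], "roll": 0}], "fingers": 0.1}}

```text
t: 5.65
eef_pos: [547.8, -263.5, 36.5]
tcp_rot: [3.141, -0.0, 3.036]
ft_force: [0.6, -0.0, 0.3]
opening: 0.211
grip_force: 30.0
```

{"api": "step_arm", "payload": {"increments": [{"slide": [0, 0, -0.01], "roll": 0}, {"slide": [0, 0, -0.03], "roll": 0}, {"slide": [0, 0, -0.06], "roll": 0}, {"slide": [0, 0, -0.09], "roll": 0}, {"slide": [0, 0, -0.11], "roll": 0}]}}

```text
t: 6.28
eef_pos: [548.0, -263.7, 148.6]
tcp_rot: [-3.141, 0.001, 3.036]
ft_force: [-0.0, -0.2, -3.1]
opening: 0.207
grip_force: 30.0
```

```bash
python3 -c "
from h import *
print(state());plan([509.3,21.5,146],np.pi+0.018)"
```

```text
{'t': 6.275, 'joints': array([-5.57131568e-01,  5.37602382e-01,  1.67395995e+00,  6.49513690e-05,
        9.28530325e-01, -2.02218482e+00]), 'qvel': array([ 3.90858339e-05, -1.82748546e-01, -1.34754397e-01, -1.43443185e-04,
        3.29278456e-01, -4.40227644e-04]), 'tau': array([ 5.99530572e-02, -6.18496799e+01, -2.30309665e+01, -5.46743965e-02,
       -3.49627649e-01,  4.79699866e-04]), 'eef_pos': array([ 548.0243109 , -263.73971575,  148.60928542]), 'tcp_rot': array([-3.14098518e+00,  1.37247324e-03,  3.03581113e+00]), 'ft_force': array([-0.02381021, -0.1719139 , -3.05531836]), 'moment': array([-0.0338418 ,  0.06779775, -0.00256465]), 'grip_force': 29.999647736549377, 'opening': 0.20746073155882197}
slide [0.0686 0.2796 0.0023] roll -0.1238
```

{"api": "step_arm", "payload": {"increments": [{"slide": [0.014, 0.056, 0], "roll": -0.025}, {"slide": [0.027, 0.112, 0], "roll": -0.05}, {"slide": [0.041, 0.168, 0], "roll": -0.075}, {"slide": [0.055, 0.224, 0], "roll": -0.1}, {"slide": [0.0685, 0.2795, 0], "roll": -0.124}]}}

```text
t: 6.9
eef_pos: [508.8, 23.2, 147.3]
tcp_rot: [3.142, 0.001, -3.123]
ft_force: [-0.2, 0.4, -1.8]
opening: 0.211
grip_force: 30.0
```

{"api": "step_arm", "payload": {"increments": [{"slide": [0, 0, 0.01], "roll": 0}, {"slide": [0, 0, 0.03], "roll": 0}, {"slide": [0, 0, 0.04], "roll": 0}, {"slide": [0, 0, 0.04], "roll": 0}]}}

```text
t: 7.4
eef_pos: [509.2, 20.9, 106.2]
tcp_rot: [3.141, -0.001, -3.124]
ft_force: [-0.5, -0.1, -1.7]
opening: 0.21
grip_force: 30.0
```

Run:
```python
from h import *
for i in range(4):
    c=cam("wrist");s=state();print(s['eef_pos'].round(2),s['tcp_rot'].round(4),s['ft_force'].round(2),s['moment'].round(3))
cv2.imwrite("pics/w3.png",c["color"][...,::-1])
W=wcloud(c);X,Y,Z=W[...,0],W[...,1],W[...,2]
box=lambda x0,x1,y0,y1,z0,z1:(X>x0)&(X<x1)&(Y>y0)&(Y<y1)&(Z>z0)&(Z<z1)
g=box(460,560,-25,70,20,62);print("st2",rect(W[g]))
print("rack",rect(W[box(430,590,-60,280,7,16)]))
b=box(460,560,-25,70,76,102);print("blade",b.sum(),rect(W[b]),np.percentile(W[b][:,2],[2,98]))
```

```text
[509.41  20.98 106.69] [ 3.1415e+00 -3.0000e-04 -3.1243e+00] [ 0.15 -0.17 -1.82] [ 0.074 -0.034 -0.013]
[509.56  21.04 106.97] [ 3.1416e+00  4.0000e-04 -3.1242e+00] [ 0.25  0.55 -1.92] [0.073 0.023 0.016]
[509.6   21.12 107.11] [-3.1416e+00  7.0000e-04 -3.1240e+00] [ 0.73  0.34 -2.64] [ 0.028  0.031 -0.004]
[509.57  21.25 107.15] [ 3.1416e+00  9.0000e-04 -3.1239e+00] [ 0.69  0.22 -1.97] [ 0.02   0.019 -0.027]
st2 (array([500.4,  21. ]), array([19.3, 40. ]), 1.29)
rack (array([508.3, 106.6]), array([ 80.3, 262. ]), 1.02)
blade 2065 (array([509. ,  20.3]), array([20.5, 52.1]), 0.68) [77.37779323 95.45874737]
```

View pics/w3.png

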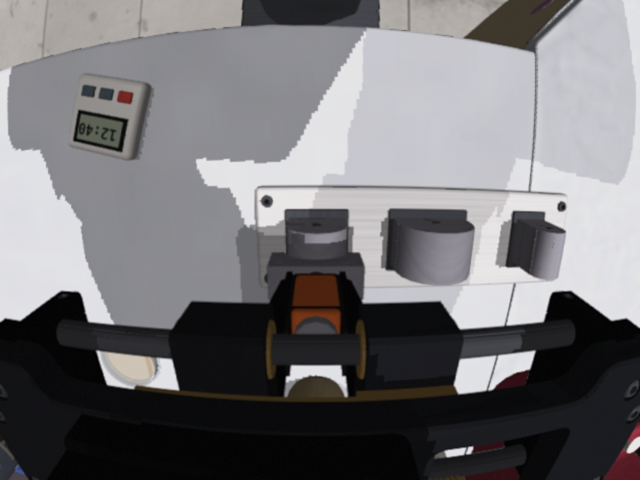

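The blade sits above the -y piece at (315,230) in the picture and is about 0.7 mm short in y. I'll correct that and come down slowly.

{"api": "step_arm", "payload": {"increments": [{"slide": [0, 0.0005, 0.008], "roll": -0.005}, {"slide": [0, 0.0005, 0.014], "roll": -0.005}, {"slide": [0, 0.0005, 0.016], "roll": -0.005}, {"slide": [0, 0.0005, 0.017], "roll": -0.005}, {"slide": [0, 0.0005, 0.018], "roll": -0.005}]}}

```text
t: 8.22
eef_pos: [509.3, 22.1, 88.6]
tcp_rot: [3.142, 0.0, -3.118]
ft_force: [-0.5, 0.5, -2.5]
opening: 0.211
grip_force: 30.0
```

{"api": "step_arm", "payload": {"increments": [{"slide": [0, 0, 0.0005], "roll": 0}, {"slide": [0, 0, 0.001], "roll": 0}, {"slide": [0, 0, 0.0015], "roll": 0}, {"slide": [0, 0, 0.0015], "roll": 0}]}}

```text
t: 8.72
eef_pos: [509.2, 22.1, 87.1]
tcp_rot: [3.141, -0.0, -3.118]
ft_force: [-0.1, -0.2, -2.8]
opening: 0.208
grip_force: 30.0
```

Run:
```python
from h import *
L=[]
for i in range(5):
    c=cam("wrist");s=state();L.append(np.r_[s['eef_pos'],s['ft_force'],s['moment']])
print(np.mean(L,0).round(2),np.std(L,0).round(2))
```

```text
[ 5.0927e+02  2.2050e+01  8.7140e+01  2.1000e-01 -1.6000e-01 -1.8500e+00
  2.0000e-02  0.0000e+00  1.0000e-02] [0.   0.01 0.   0.47 0.26 0.37 0.02 0.04 0.02]
```

{"api": "step_arm", "payload": {"increments": [{"slide": [0, 0, 0.0005], "roll": 0}, {"slide": [0, 0, 0.001], "roll": 0}, {"slide": [0, 0, 0.001], "roll": 0}]}}

```text
t: 9.35
eef_pos: [509.2, 22.0, 86.1]
tcp_rot: [3.141, -0.0, -3.118]
ft_force: [-0.1, -0.2, -1.3]
opening: 0.211
grip_force: 30.0
```

{"api": "step_arm", "payload": {"increments": [{"slide": [0, 0, 0.0004], "roll": 0}, {"slide": [0, 0, 0.0007], "roll": 0}, {"slide": [0, 0, 0.0007], "roll": 0}]}}

```text
t: 9.72
eef_pos: [509.3, 22.0, 85.4]
tcp_rot: [3.141, 0.0, -3.118]
ft_force: [0.2, 0.1, -2.4]
opening: 0.211
grip_force: 30.0
```

Not bridging. Next I'll feel the sideways play.

{"api": "step_arm", "payload": {"increments": [{"slide": [0, 0.0005, 0], "roll": 0}, {"slide": [0, 0.0005, 0], "roll": 0}]}}

```text
t: 9.98
eef_pos: [509.3, 22.6, 85.4]
tcp_rot: [3.141, 0.0, -3.118]
ft_force: [0.7, 0.4, -1.0]
opening: 0.208
grip_force: 30.0
```

{"api": "step_arm", "payload": {"increments": [{"slide": [0, 0.0005, 0], "roll": 0}, {"slide": [0, 0.0005, 0], "roll": 0}]}}

```text
t: 10.22
eef_pos: [509.2, 23.1, 85.4]
tcp_rot: [3.142, 0.0, -3.118]
ft_force: [-0.5, 0.4, -1.9]
opening: 0.211
grip_force: 30.0
```

{"api": "step_arm", "payload": {"increments": [{"slide": [0, 0.0005, 0], "roll": 0}, {"slide": [0, 0.0005, 0], "roll": 0}]}}

```text
t: 10.48
eef_pos: [509.3, 23.4, 85.4]
tcp_rot: [-3.141, 0.0, -3.118]
ft_force: [-0.3, -1.5, -1.6]
opening: 0.208
grip_force: 30.0
```

{"api": "step_arm", "payload": {"increments": [{"slide": [0, -0.0025, 0], "roll": 0}, {"slide": [0, -0.0025, 0], "roll": 0}]}}

```text
t: 10.72
eef_pos: [509.3, 21.0, 85.4]
tcp_rot: [3.141, 0.0, -3.119]
ft_force: [-0.9, -0.5, -2.2]
opening: 0.209
grip_force: 30.0
```

{"api": "step_arm", "payload": {"increments": [{"slide": [0, -0.0005, 0], "roll": 0}, {"slide": [0, -0.0005, 0], "roll": 0}]}}

```text
t: 10.98
eef_pos: [509.3, 20.5, 85.4]
tcp_rot: [3.141, 0.0, -3.118]
ft_force: [-0.3, 0.3, -2.3]
opening: 0.211
grip_force: 30.0
```

{"api": "step_arm", "payload": {"increments": [{"slide": [0, -0.0005, 0], "roll": 0}, {"slide": [0, -0.0005, 0], "roll": 0}]}}

```text
t: 11.22
eef_pos: [509.3, 20.3, 85.4]
tcp_rot: [3.141, 0.0, -3.119]
ft_force: [-0.3, 3.3, -1.3]
opening: 0.207
grip_force: 30.0
```

{"api": "step_arm", "payload": {"increments": [{"slide": [0, -0.0005, 0], "roll": 0}, {"slide": [0, -0.0005, 0], "roll": 0}]}}

```text
t: 11.48
eef_pos: [509.3, 20.1, 85.4]
tcp_rot: [3.141, -0.0, -3.119]
ft_force: [0.5, 6.7, -1.4]
opening: 0.21
grip_force: 30.0
```

Contact sides are at y ≈ 20.45 and 23.4, so the centre is about 21.9. The play of about ±1.4 mm points to the 20 mm nose. I'll centre and come down.

{"api": "step_arm", "payload": {"increments": [{"slide": [0, 0.0023, 0], "roll": 0}, {"slide": [0, 0.0023, 0.0005], "roll": 0}, {"slide": [0, 0.0023, 0.001], "roll": 0}, {"slide": [0, 0.0023, 0.0012], "roll": 0}]}}

```text
t: 11.98
eef_pos: [509.3, 21.7, 84.2]
tcp_rot: [3.142, 0.0, -3.118]
ft_force: [1.2, -0.8, -1.4]
opening: 0.21
grip_force: 30.0
```

{"api": "step_arm", "payload": {"increments": [{"slide": [0, 0, 0.0003], "roll": 0}, {"slide": [0, 0, 0.0005], "roll": 0}, {"slide": [0, 0, 0.0005], "roll": 0}]}}

```text
t: 12.35
eef_pos: [509.3, 21.8, 83.7]
tcp_rot: [3.142, 0.0, -3.118]
ft_force: [-0.3, 0.2, -2.0]
opening: 0.208
grip_force: 30.0
```

{"api": "step_arm", "payload": {"increments": [{"slide": [0, 0, 0.0003], "roll": 0}, {"slide": [0, 0, 0.0004], "roll": 0}, {"slide": [0, 0, 0.0004], "roll": 0}]}}

```text
t: 12.72
eef_pos: [509.3, 21.8, 83.3]
tcp_rot: [3.142, 0.0, -3.118]
ft_force: [-0.6, -0.4, -0.8]
opening: 0.209
grip_force: 30.0
```

{"api": "step_arm", "payload": {"increments": [{"slide": [0, 0, 0.0003], "roll": 0}, {"slide": [0, 0, 0.0003], "roll": 0}]}}

```text
t: 12.98
eef_pos: [509.3, 21.8, 83.1]
tcp_rot: [3.142, 0.0, -3.118]
ft_force: [-0.5, -0.2, 0.7]
opening: 0.204
grip_force: 30.0
```

{"api": "step_arm", "payload": {"increments": [{"slide": [0, 0, 0.0003], "roll": 0}, {"slide": [0, 0, 0.0003], "roll": 0}]}}

```text
t: 13.22
eef_pos: [509.3, 21.9, 83.1]
tcp_rot: [3.142, 0.0, -3.118]
ft_force: [-1.9, -0.4, 5.3]
opening: 0.209
grip_force: 30.0
```

{"api": "step_arm", "payload": {"increments": [{"slide": [0, 0, 0.0002], "roll": 0}, {"slide": [0, 0, 0.0002], "roll": 0}]}}

```text
t: 13.48
eef_pos: [509.3, 21.9, 83.1]
tcp_rot: [3.142, 0.001, -3.118]
ft_force: [-3.4, 0.4, 8.9]
opening: 0.207
grip_force: 30.0
```

Seated at the expected height. I'll ease off slightly and hold a push of about 8 N.

{"api": "step_arm", "payload": {"increments": [{"slide": [0, 0, -0.0001], "roll": 0}, {"slide": [0, 0, -0.0001], "roll": 0}, {"slide": [0, 0, -0.0001], "roll": 0}, {"slide": [0, 0, -0.0001], "roll": 0}, {"slide": [0, 0, -0.0001], "roll": 0}]}}

```text
t: 14.1
eef_pos: [509.3, 21.8, 83.1]
tcp_rot: [3.142, 0.001, -3.118]
ft_force: [-1.8, -0.0, 7.5]
opening: 0.209
grip_force: 30.0
```

Run:
```python
from h import *
L=[]
for i in range(6):
    c=cam("wrist");s=state();L.append(np.r_[s['eef_pos'],s['ft_force'],s['moment']])
print(np.mean(L,0).round(2),np.std(L,0).round(2))
W=wcloud(c);X,Y,Z=W[...,0],W[...,1],W[...,2]
box=lambda x0,x1,y0,y1,z0,z1:(X>x0)&(X<x1)&(Y>y0)&(Y<y1)&(Z>z0)&(Z<z1)
b=box(460,560,-25,70,62,76);print("blade",b.sum(),rect(W[b]),np.percentile(W[b][:,2],[2,98]))
```

```text
[ 5.0933e+02  2.1870e+01  8.3110e+01 -2.0900e+00  1.4000e-01  6.8700e+00
  4.0000e-02  4.7000e-01 -1.0000e-02] [0.02 0.   0.01 0.38 0.28 0.23 0.03 0.03 0.02]
blade 1712 (array([508.8,  21.1]), array([20.3, 52.1]), 0.8) [62.71360692 71.66862257]
```

A steady push of about 9 N is held. Now I'll unload to roughly weight only and release.

{"api": "step_arm", "payload": {"increments": [{"slide": [0, 0, -0.0002], "roll": 0}, {"slide": [0, 0, -0.0004], "roll": 0}, {"slide": [0, 0, -0.0004], "roll": 0}]}}

```text
t: 14.78
eef_pos: [509.3, 21.8, 83.1]
tcp_rot: [3.142, 0.0, -3.118]
ft_force: [-0.8, -0.5, 5.4]
opening: 0.206
grip_force: 30.0
```

{"api": "step_arm", "payload": {"increments": [{"slide": [0, 0, 0], "roll": 0}, {"slide": [0, 0, 0], "roll": 0}, {"slide": [0, 0, 0], "roll": 0}, {"slide": [0, 0, 0], "roll": 0}, {"slide": [0, 0, 0], "roll": 0}], "fingers": 0.5}}

```text
t: 15.4
eef_pos: [509.3, 21.9, 83.0]
tcp_rot: [3.142, 0.0, -3.118]
ft_force: [0.3, -0.6, -0.5]
opening: 0.498
grip_force: 0.0
```

Run:
```python
from h import *
c=cam("wrist");s=state();print(s['eef_pos'],s['ft_force'],s['opening'])
W=wcloud(c);X,Y,Z=W[...,0],W[...,1],W[...,2]
box=lambda x0,x1,y0,y1,z0,z1:(X>x0)&(X<x1)&(Y>y0)&(Y<y1)&(Z>z0)&(Z<z1)
b=box(460,560,-25,70,62,76);print("blade",b.sum(),rect(W[b]),np.percentile(W[b][:,2],[2,98]))
```

```text
[509.27170232  21.84952075  83.01472489] [-0.05663985 -0.52332773  0.00882881] 0.5021485976542912
blade 2553 (array([509.1,  21.1]), array([21.1, 51.8]), 2.02) [62.85840146 71.67843669]
```

Released cleanly, and the gauge hasn't moved. I'll retreat straight up.

{"api": "step_arm", "payload": {"increments": [{"slide": [0, 0, -0.01], "roll": 0}, {"slide": [0, 0, -0.03], "roll": 0}, {"slide": [0, 0, -0.06], "roll": 0}, {"slide": [0, 0, -0.1], "roll": 0}, {"slide": [0, 0, -0.14], "roll": 0}]}}

```text
t: 16.08
eef_pos: [509.1, 21.9, 225.0]
tcp_rot: [3.142, 0.0, -3.118]
ft_force: [0.5, 0.2, -0.2]
opening: 0.502
grip_force: 0.0
```

{"api": "step_arm", "payload": {"increments": [{"slide": [0.03, 0, 0], "roll": 0}, {"slide": [0.07, 0, 0], "roll": 0}, {"slide": [0.07, 0, 0], "roll": 0}, {"slide": [0.07, 0, 0], "roll": 0}]}}

```text
t: 16.58
eef_pos: [439.9, 20.1, 223.7]
tcp_rot: [-3.141, 0.002, -3.119]
ft_force: [-0.5, 0.0, -0.5]
opening: 0.498
grip_force: 0.0
```

Run:
```python
from h import *
c=cam("wrist");print(state()['eef_pos'],state()['qvel'].round(3))
W=wcloud(c);X,Y,Z=W[...,0],W[...,1],W[...,2]
box=lambda x0,x1,y0,y1,z0,z1:(X>x0)&(X<x1)&(Y>y0)&(Y<y1)&(Z>z0)&(Z<z1)
for a,b in((64,76),(110,135)):
    q=box(460,560,-25,70,a,b);print(q.sum(),rect(W[q]),np.percentile(W[q][:,2],[2,98]))
I=c["color"][...,::-1];J=cam("scene")["color"][...,::-1]
cv2.imwrite("pics/end.png",np.hstack([cv2.resize(I,(400,300)),cv2.resize(J[170:320,180:380],(400,300))]))
```

```text
[440.10384482  20.14944956 223.46425967] [-0.     0.012 -0.001 -0.002 -0.002 -0.   ]
874 (array([508.9,  21.2]), array([21.5, 52.8]), 1.51) [64.55847133 71.83623586]
654 (array([508.5,  21.4]), array([20.1, 20. ]), 1.37) [111.39929737 129.43759453]
```

View pics/end.png

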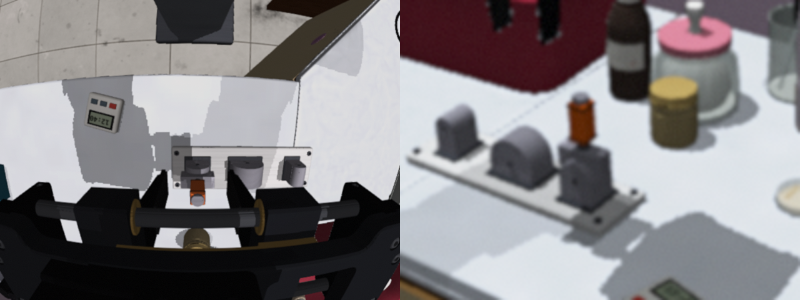

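The gauge stands upright on the -y piece, at (583,130) in the scene half of the picture, and the bystanders are undisturbed.

```bash
python3 -c "
from h import *
print(env.job_done())"
```

```text
the job is handed in; nothing more can be done
None
```

I handed the job in at about 17 s, with the gauge standing upright on the 20 mm nose (station2, the -y piece) after a push of about 9 N. I touched only that piece: camera measurements singled it out, and the fit (seating height, about ±1.4 mm sideways play) confirmed it, so the other two were never tried.

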